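# Open the ratchet stop of the spice rack

### The arm

A 6-joint arm with a two-finger parallel gripper is mounted at the origin on a cart in front of the work surface, level with it; the furniture and walls round the work are solid. World frame = base frame: x ahead of the robot, y to its left, z up, the work surface at z = 0. Lengths are in mm, angles in degrees, forces in N, time in s.
With the tool pointing down it reaches from about 350 to 850 mm from the base axis. Payload 8.1 kg.
Tool frame: the origin (TCP) lies at the very end of the fingers, on their centre line; the grasp point (between the pads) lies 19 mm behind it; z points along the fingers, y is the line along which they close (so a half turn about z gives the same grasp; the last joint's range is limited). The gripper opens to 85 mm and grips with 20 to 120 N. Pads are 22 mm wide; open, the fingers measure 114 mm over their backs; the gripper's body (76 mm by 85 mm) begins 54 mm behind the grasp point. The pads swing forward as they close: fully open they stand 13 mm farther back than shut.
Start: joints at [-67.976, 7.471, 85.268, -0, 87.261, -4.893], TCP at [271.644, -534.99, 231.292] pointing down, gripper open.
Joint ranges: [-169.43, 169.43], [-51.17, 129.36], [1.28, 143.12], [-76.62, 256.62], [0, 156.53], [-152.29, 152.29]. Speed limits (degrees/s): [136.94, 136.94, 159.86, 180, 180, 180].

### API

Orientations are given as [roll, pitch, yaw] about the fixed x, y, z axes, in that order (R = Rz(yaw) Ry(pitch) Rx(roll)).
In Python, from bench import * gives the robot as it stands.
- The arm moves only by the tool play_rows, never from a script. Its argument "increments" is a list of rows, each a list of 3 entries, a list of its own where there are three numbers: the gripper's target within -1 to 1 (fully open at 1, half-way at 0, shut at -1), then the shift along the tool's x, y, z in mm, then the turn about the tool's z in rad. A call has 1 to 12 rows; each row shifts and turns the commanded pose from where the row before left it, along the tool's axes as they then stand; what a row does not reach is not made up. A row lasts 1/12 s, in which the tool goes at most 41.7 mm and 7.16 degrees, less where a joint would pass 70% of its speed; a pose out of reach is approached as far as the arm can. A call is refused whole if a number of a shift passes 41.7 or a number of a turn 0.125, either way. A call with a gripper value outside its range is refused whole. The fingers move at their own pace and stop on an object; "force" is the grip in N (left out, the last holds). Time passes only in rows, so rows that do not move let the fingers close. It gives the time, the measured TCP pose, the force, the opening and the grip force at its end, in the units of the state.
- sense(): the state, without advancing time (a new reading comes with each control period).
- snapshot(name): name is "scene" or "top" or "wrist"; returns a dict with "color" (384x512x3 uint8, red, green, blue), "intrinsics" (3x3 intrinsics, pixels), "k1" (the pictures are not rectified: a ray, as slopes to the right and down, at radius r is drawn at 1 + k1 r^2 times it, then the intrinsics apply), "world_from_camera" (4x4, takes a point from camera to world coordinates). Camera axes: x right, y down, z forward; pixel columns grow to the right and rows downward; lengths in mm; the calibration is good to about 2 mm. A picture is of the moment at which its call begins. There is no depth.
- hand_in(): hands the job in; it is judged then, once.
Trained networks look in a picture, given as the dict that the camera call returned (one of the last four; its "shot" number tells which), for a name from the list of things; names that differ only in an ending like _2 or _b are one class to them, and where a whole thing is asked for, a point or a joint stands for the part that bears it (a point fixed in the world has none). Each returns a list of dicts, best first, with "p" (0 to 1); they miss things now and then, are a little off and sometimes report something else, mostly with a low value. They report only what shows in the picture. A call takes as long as a camera call.
- find_in(query, picture): "xyz" ([x, y, z] in mm, in the coordinates of the camera as it stood for that picture, good to about 4 mm: the middle of the surface that is visible of it).
- regions_of(query, picture): "mask" (384x512 bool, what is visible of it).
- pinpoint(query, picture): "xyz" ([x, y, z] in mm, in the coordinates of the camera as it stood for that picture, good to about 4 mm: a listed point, or the origin of a listed thing).
The state is a dict: "time": time; "joint_pos": joint angles; "qd": joint speeds; "joint_efforts": joint torques, N m; "tool_pos": TCP position; "tcp_rot": TCP orientation; "ft_force": force on the tool from outside, world axes, zero at the start; "wrist_torque": the same for the moment, N m; "finger_gap": finger opening in mm; "grip_force": force on a finger pad.
Only numpy, scipy, OpenCV 4.12 (cv2) and the standard library are available. Lean on these libraries where they do the work, as an engineer would, in place of code of your own. Each camera call takes 0.05 s, during which the arm holds its last target. There are 200 camera calls.

### The job

Make room on the spice rack: with the fingertips press down the thumb plate of the ratchet release on the rack's sliding stop and, keeping it pressed, push the stop back along its bar, away from the spice jars, until it is fully home against the block at the end of the bar; then let go so that the ratchet catches again. Only press and push: do not lift anything, and leave the jars on the rack and the things round it standing where they are.

Things in the scene. Friction and masses are not known exactly. Their poses are not given: they have to be found in the camera images.
- rack: Spice rack fixed to the worktop: pale wooden board 392 x 135 x 12 mm (its y, x, z), end plate 85 mm high at its -y end, toothed metal bar along its front (-x) edge carrying the sliding stop. Origin on the worktop below the board's middle; z up. y runs along the bar, roughly to the robot's left (up to 0.45 rad off): +y is home, where a dark steel block (59 mm high) ends the bar.
- stop_slide (a joint): Place of the sliding stop along the bar, m; grows along the rack's +y. Starts between 0 and 0.05; fully home against the end block is 0.15 (hard stop). Slides with about 3 N of drag while the release is held down; when it is not, the ratchet blocks it towards home after at most 8 mm of play.
- release (a joint): Angle of the release lever, rad. Rests between 0 and about 0.13 (by where the pawl lies on the teeth), fully down at 0.28; the pawl is clear of the teeth above 0.14. Pressing the thumb plate raises the value; a spring returns it: about 2 N to start, 5 N fully down. Keep it pressed all the while the stop is pushed.
- thumb_plate (a point): Pressing point: top middle of the ridged steel thumb plate, 46 mm along the bar, 40 mm wide, hanging free on the stop's -y side; moves with the lever. 68 mm above the worktop at joint 0, 8 mm lower at 0.16, 13 mm lower near the end of travel (pivot 50 mm to its +y side). Spice jars (tops 108 mm above the worktop) may stand beside it, 40 mm or more to rack +x of this point.
- push_face (a point): Middle of the stop's upright black push face, 85 mm above the worktop; 44 mm wide, from 61 to 97 mm above the worktop. It is the front of the black hood over the lever, faces the rack's -y, and stands 24 mm to the +y side of the thumb plate's middle. A fingertip holding the thumb plate down pushes the stop along by this face.
- spice_end: Loose spice jar, 42 mm across, 96 mm high, standing on the rack's board next to the fixed end plate; origin at the centre of its underside. Bystander.
- spice_near: Loose spice jar, 42 mm across, 96 mm high, standing on the rack's board between the other jar and the stop; origin at the centre of its underside. Bystander.
- salt: Loose salt shaker, 44 mm across, 90 mm high, behind the rack; origin at the centre of its underside. Bystander.
- tin: Loose fruit tin, 75 mm across, 58 mm high, behind the rack; origin at the centre of its underside. Bystander.
- blue_dish: Loose round dark blue dish, 115 mm across, 50 mm high, on the worktop beyond the rack's +y end, to the robot's left; origin at the centre of its underside. Bystander.

How it is judged (in metres and radians):
On the way, in this order (a step that is already met when the one before it is completed fails the run):
1. the release is pressed down by the fingers while the stop is still where it stood (value of joint release above 0.14 rad and contact force between the fingers and release above 0.5 N and distance of push_face from where it was at the start of the episode below 0.02 m), for 0.1 s.
2. the stop is pushed along its bar with the release held down (value of joint release above 0.14 rad and contact force between the fingers and release above 0.5 N and distance of push_face from where it was at the start of the episode above 0.04 m), for 0.1 s.
At the end, for the whole second after the job is handed in: The stop stands within 10 mm of its home at the end of the bar, at rest, the release has sprung back up (below 0.14 rad), and the two spice jars, salt shaker, tin and blue dish stand upright (within 0.15 rad) within 20 mm of where they stood (value of joint stop_slide above 0.14 m and value of joint release below 0.14 rad and velocity of joint stop_slide between -0.01 and 0.01 m/s and distance of each of spice_end, spice_near, salt, tin, blue_dish from where it was at the start of the episode below 0.02 m and angle between each of spice_end, spice_near, salt, tin, blue_dish's own z axis and vertical below 0.15 rad); the robot touches nothing.
It fails at once if the spice jar beside the rack's fixed end is lifted, tipped or pushed away (height (world z) of spice_end above 0.032 m or angle between spice_end's own z axis and vertical above 0.4 rad or distance of spice_end from where it was at the start of the episode above 0.04 m).
It fails at once if the spice jar nearer the stop is lifted, tipped or pushed away (height (world z) of spice_near above 0.032 m or angle between spice_near's own z axis and vertical above 0.4 rad or distance of spice_near from where it was at the start of the episode above 0.04 m).
It fails at once if the salt shaker is lifted, tipped or pushed away (height (world z) of salt above 0.02 m or angle between salt's own z axis and vertical above 0.4 rad or distance of salt from where it was at the start of the episode above 0.04 m).
It fails at once if the tin is lifted, tipped or pushed away (height (world z) of tin above 0.02 m or angle between tin's own z axis and vertical above 0.4 rad or distance of tin from where it was at the start of the episode above 0.04 m).
It fails at once if the blue dish is lifted, tipped or pushed away (height (world z) of blue_dish above 0.02 m or angle between blue_dish's own z axis and vertical above 0.4 rad or distance of blue_dish from where it was at the start of the episode above 0.04 m).
It also fails if it takes over 40 s, if anything falls off the work surface, if the arm or the gripper's body presses on something with over 40 N, if the wrist force passes 120 N, or if a joint passes its speed limit or range.

## Working session

There is one attempt and no reset: what is moved stays moved. The work goes in short steps, Python scripts to look and compute and a tool call to move; the robot and the scene stay as the last step left them, time stands still between calls to the robot, and variables do not carry over. Pictures are saved under pics/ and viewed, at most 10 in all, crops included, and the job is handed in when it is done.

Besides the shell and the picture viewer there is one more tool, called after "Request:" as name(argument=value, ...), one argument or row to a line, values as JSON. play_rows: Moves the arm, as the interface text tells. Its arguments: {"type":"object","properties":{"increments":{"type":"array","items":{"type":"array"}},"force":{"type":"number"}},"required":["increments"]}

```bash
mkdir -p pics; cat > h.py <<'E'
from bench import *
import numpy as np, cv2
def W(s,p): 
    M=np.array(s["world_from_camera"]); return M[:3,:3]@np.array(p)+M[:3,3]
def save(s,n): cv2.imwrite(f"pics/{n}.png",cv2.cvtColor(s["color"],cv2.COLOR_RGB2BGR))
E
python3 - <<'E'
from h import *
for c in ("scene","top"):
    s=snapshot(c); save(s,c+"0")
    print(c,np.round(s["world_from_camera"],2).tolist(),np.round(s["intrinsics"],1).tolist(),s["k1"])
    for q in ("thumb_plate","push_face","rack","spice_end","spice_near","salt","tin","blue_dish"):
        r=pinpoint(q,s)
        print(q,[(np.round(W(s,d["xyz"])).tolist(),round(d["p"],2)) for d in r[:2]])
a=cv2.imread("pics/scene0.png");b=cv2.imread("pics/top0.png")
cv2.imwrite("pics/both.png",cv2.resize(np.vstack([a,b]),None,fx=.78,fy=.78))
st=sense();print({k:np.round(v,2).tolist() for k,v in st.items()})
E
```

```text
scene [[-0.76, -0.37, 0.53, -52.86], [-0.64, 0.4, -0.65, 865.59], [0.02, -0.84, -0.54, 714.09], [0.0, 0.0, 0.0, 1.0]] [[479.0, 0.0, 261.7], [0.0, 479.0, 180.5], [0.0, 0.0, 1.0]] 0.002199811053019927
thumb_plate []
push_face [([551.0, 26.0, 85.0], 0.79), ([647.0, -36.0, 10.0], 0.57)]
rack [([586.0, 54.0, 3.0], 0.95)]
spice_end [([674.0, -77.0, 14.0], 0.55)]
spice_near [([648.0, -31.0, 7.0], 0.84)]
salt [([650.0, 164.0, 0.0], 0.72)]
tin [([701.0, 71.0, 2.0], 0.86)]
blue_dish [([369.0, 329.0, -2.0], 0.62)]
top [[-0.0, -1.0, 0.08, 466.72], [-1.0, 0.0, 0.01, 106.69], [-0.01, -0.08, -1.0, 1084.14], [0.0, 0.0, 0.0, 1.0]] [[475.1, 0.0, 262.6], [0.0, 475.1, 192.9], [0.0, 0.0, 1.0]] -0.021286321023174792
thumb_plate [([561.0, 2.0, 64.0], 0.75)]
push_face [([552.0, 25.0, 89.0], 0.82)]
rack [([588.0, 62.0, -1.0], 0.61)]
spice_end [([675.0, -77.0, 10.0], 0.63)]
spice_near [([648.0, -30.0, 13.0], 0.73)]
salt [([650.0, 162.0, 2.0], 0.67)]
tin [([704.0, 66.0, 2.0], 0.65)]
blue_dish [([372.0, 333.0, 2.0], 0.86), ([647.0, -33.0, 15.0], 0.33)]
{'time': 0.9, 'joint_pos': [-67.97, 7.47, 85.27, -0.0, 87.26, -4.89], 'qd': [0.03, 0.09, 0.02, 0.05, -0.03, 0.01], 'joint_efforts': [-0.0, -56.93, -50.09, 0.0, 0.0, 0.0], 'tool_pos': [271.66, -535.0, 231.31], 'tcp_rot': [180.0, 0.0, 26.92], 'ft_force': [-0.0, -0.9, 0.15], 'wrist_torque': [0.04, -0.02, 0.01], 'grip_force': 0.0, 'finger_gap': 85.69}
```

View pics/both.png

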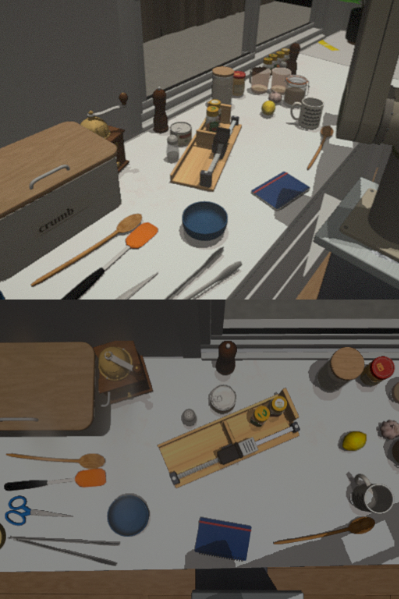

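The scene shows the rack at about (345,140) in the half-scale picture. In the top view the bar runs from home at about (180,477) to the end plate at about (295,427), with the stop near (235,450). Next I need the bar's direction more exactly.

```bash
python3 - <<'E'
from h import *
s=snapshot("top")
K=np.array(s["intrinsics"]);M=np.array(s["world_from_camera"])
def ray(u,v,z):
    p=cv2.undistortPoints(np.array([[[u,v]]],float),K,np.array([s["k1"],0,0,0.]))[0,0]
    d=M[:3,:3]@[p[0],p[1],1]; return (M[:3,3]+d*(z-M[2,3])/d[2])[:2]
m=regions_of("rack",s)[0]["mask"].astype(np.uint8)
c=max(cv2.findContours(m,0,2)[0],key=cv2.contourArea)[:,0]
w=np.array([ray(u,v,12) for u,v in c],np.float32)
print("rect",cv2.minAreaRect(w))
for q in ("thumb_plate","push_face"): print(q,[(np.round(W(s,d["xyz"]),1).tolist(),round(d["p"],2)) for d in pinpoint(q,s)[:1]])
x0,y0=195,100; crop=cv2.cvtColor(s["color"],4)[y0:y0+150,x0:x0+200]
cv2.imwrite("pics/crop.png",cv2.resize(crop,None,fx=4,fy=4,interpolation=2))
E
```

```text
rect ((589.4952392578125, 43.27604675292969), (141.8689727783203, 417.402587890625), 23.637134552001953)
thumb_plate [([561.9, 2.0, 65.3], 0.76)]
push_face [([549.9, 25.6, 86.7], 0.98)]
```

View pics/crop.png

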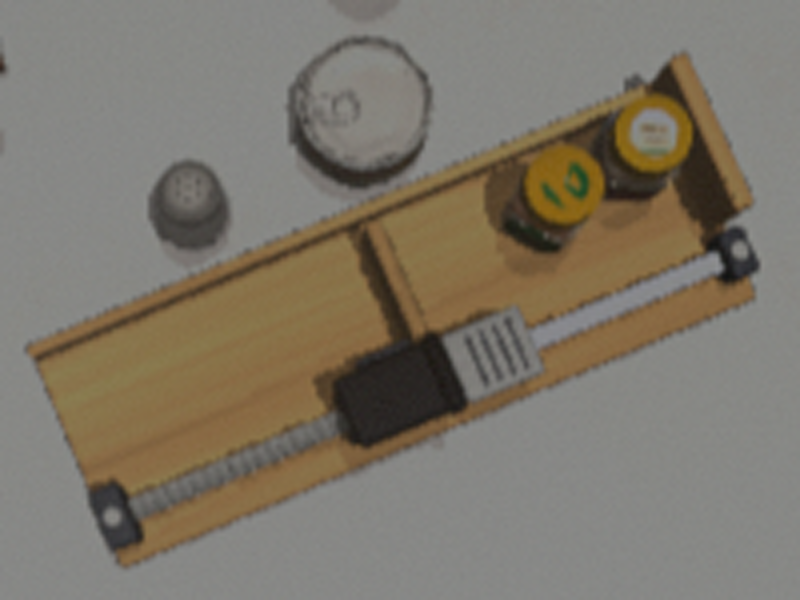

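The crop shows the stop clearly. The hood spans about (340-465, 335-440) and the thumb plate is centred near (495,352). The jars are well to the side, at (560,190) and (655,135). The bar axis runs from (113,517) to (740,250), so the rack yaw is about 23.2°. I'll close the gripper and move to hover, with tool x along the bar at yaw 113.2°.

Request:
play_rows(
  increments=[
    [-1, [25, -17.5, 0], 0],
    [-1, [25, -17.5, 0], 0],
    [-1, [25, -17.5, 0], 0],
    [-1, [25, -17.5, 0], 0],
    [-1, [25, -17.5, 0], 0],
    [-1, [25, -17.5, 0], 0],
    [-1, [25, -17.5, 0], 0],
    [-1, [25, -17.5, 0], 0],
    [-1, [25, -17.5, 0], 0],
    [-1, [25, -17.5, 0], 0],
  ],
  force=40,
)

```text
time: 1.93
tool_pos: [415.8, -264.4, 231.5]
tcp_rot: [180.0, -0.0, 26.9]
ft_force: [0.5, 0.5, -0.4]
finger_gap: 0.3
grip_force: 0.0
```

Request:
play_rows(
  increments=[
    [-1, [25, -17.5, 0], 0],
    [-1, [25, -17.5, 0], 0],
    [-1, [25, -17.5, 0], 0],
    [-1, [25, -17.5, 0], 0],
    [-1, [25, -17.5, 0], 0],
    [-1, [25, -17.5, 0], 0],
    [-1, [25, -17.5, 0], 0],
    [-1, [25, -17.5, 0], 0],
    [-1, [25, -17.5, 0], 0],
    [-1, [25, -17.5, 0], 0],
  ],
)

```text
time: 2.77
tool_pos: [559.6, 4.9, 231.4]
tcp_rot: [180.0, -0.0, 26.9]
ft_force: [-0.5, -0.3, -0.7]
finger_gap: -0.0
grip_force: 0.0
```

Request:
play_rows(
  increments=[
    [-1, [0, 0, 0], -0.116],
    [-1, [0, 0, 0], -0.116],
    [-1, [0, 0, 0], -0.116],
    [-1, [0, 0, 0], -0.116],
    [-1, [0, 0, 0], -0.116],
    [-1, [0, 0, 0], 0],
  ],
)

```text
time: 3.27
tool_pos: [559.0, 3.5, 231.3]
tcp_rot: [180.0, 0.0, 60.5]
ft_force: [0.4, -0.0, -0.5]
finger_gap: 0.1
grip_force: 0.0
```

Request:
play_rows(
  increments=[
    [-1, [0, 0, 0], -0.115],
    [-1, [0, 0, 0], -0.115],
    [-1, [0, 0, 0], -0.115],
    [-1, [0, 0, 0], -0.115],
    [-1, [0, 0, 0], -0.115],
    [-1, [0, 0, 0], -0.115],
    [-1, [0, 0, 0], -0.115],
    [-1, [0, 0, 0], -0.115],
    [-1, [0, 0, 0], 0],
  ],
)

```text
time: 4.02
tool_pos: [559.0, 3.4, 231.4]
tcp_rot: [180.0, 0.0, 113.0]
ft_force: [0.1, -0.3, 0.6]
finger_gap: 0.0
grip_force: 0.0
```

```bash
python3 - <<'E'
from h import *
s=snapshot("wrist"); save(s,"w1")
for q in ("thumb_plate","push_face","spice_near"): print(q,[(np.round(W(s,d["xyz"]),1).tolist(),round(d["p"],2)) for d in pinpoint(q,s)[:1]])
t=snapshot("top")
for q in ("thumb_plate","push_face"): print(q,[(np.round(W(t,d["xyz"]),1).tolist(),round(d["p"],2)) for d in pinpoint(q,t)[:1]])
K=np.array(t["intrinsics"]);M=np.array(t["world_from_camera"])
def ray(u,v,z):
    p=cv2.undistortPoints(np.array([[[u,v]]],float),K,np.array([t["k1"],0,0,0.]))[0,0]
    d=M[:3,:3]@[p[0],p[1],1]; return (M[:3,3]+d*(z-M[2,3])/d[2])[:2]
print(ray(318.7,188,67)); a,b=ray(195+113/4,100+517/4,55),ray(195+740/4,100+250/4,55); print(a,b,np.degrees(np.arctan2(-(a-b)[0],(a-b)[1])))
print(sense()["tool_pos"],sense()["tcp_rot"])
E
```

```text
thumb_plate [([559.9, -1.8, 62.1], 0.75)]
push_face [([551.1, 23.0, 82.8], 0.78)]
spice_near [([645.3, -34.3, 13.9], 0.59)]
thumb_plate []
push_face [([550.7, 25.7, 89.3], 0.58)]
[562.01023289  -1.21809228]
[473.83555428 204.58096383] [ 618.82667052 -136.7557124 ] 23.014547633029235
[559.02855772   3.44123158 231.31105136] [-1.79999436e+02  8.75997871e-05  1.12731555e+02]
```

View pics/w1.png

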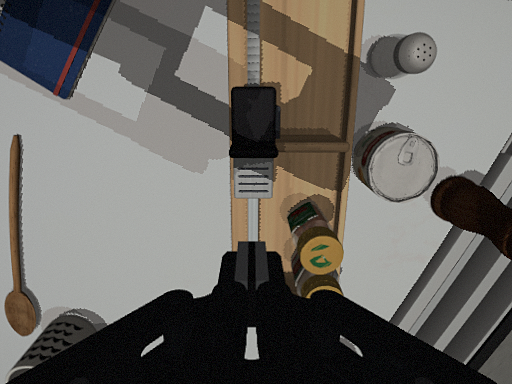

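The wrist view shows the thumb plate at about (254,180) and the push face at row ~152. The finger centre is at column ~253, so the lateral alignment is good, and the jars are well clear. I'll descend to just above the plate.

Request:
play_rows(
  increments=[
    [-1, [-4, 0.5, 0], 0],
    [-1, [0, 0, 24], 0],
    [-1, [0, 0, 25], 0],
    [-1, [0, 0, 25], 0],
    [-1, [0, 0, 25], 0],
    [-1, [0, 0, 20], 0],
    [-1, [0, 0, 15], 0],
    [-1, [0, 0, 10], 0],
    [-1, [0, 0, 7], 0],
    [-1, [0, 0, 6], 0],
    [-1, [0, 0, 0], 0],
  ],
)

```text
time: 5.28
tool_pos: [560.8, -0.1, 73.6]
tcp_rot: [-180.0, -0.0, 112.8]
ft_force: [-0.4, 0.2, 0.4]
finger_gap: 0.3
grip_force: 0.0
```

Request:
play_rows(
  increments=[
    [-1, [3, 0, 0], 0],
    [-1, [2, 0, 0], 0],
    [-1, [1, 0, 0], 0],
    [-1, [0, 0, 0], 0],
  ],
)

```text
time: 5.62
tool_pos: [559.2, 5.8, 75.2]
tcp_rot: [179.9, 0.0, 112.9]
ft_force: [0.3, 0.2, -0.7]
finger_gap: -0.1
grip_force: 0.0
```

```bash
python3 - <<'E'
from h import *
s=snapshot("wrist"); save(s,"w2")
for q in ("thumb_plate","push_face"): print(q,[(np.round(W(s,d["xyz"]),1).tolist(),round(d["p"],2)) for d in pinpoint(q,s)[:1]])
E
```

```text
thumb_plate [([587.9, 56.1, 2.7], 0.69)]
push_face [([548.7, 22.4, 81.0], 0.71)]
```

View pics/w2.png

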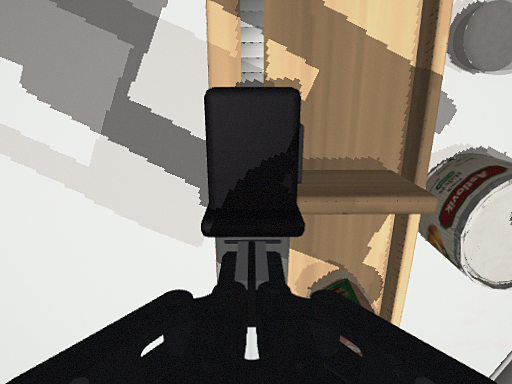

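The picture shows the fingertips over the plate (about (252,250)), just short of the hood's face at row ~236, and centred. I'll creep to the face.

Request:
play_rows(
  increments=[
    [-1, [1, 0, 1], 0],
    [-1, [1, 0, 1], 0],
    [-1, [1, 0, 1], 0],
    [-1, [1, 0, 0], 0],
    [-1, [0, 0, 0], 0],
  ],
)

```text
time: 6.18
tool_pos: [556.9, 9.4, 71.0]
tcp_rot: [-180.0, -0.0, 112.9]
ft_force: [-0.7, -0.6, 0.5]
finger_gap: -0.0
grip_force: 0.0
```

Request:
play_rows(
  increments=[
    [-1, [1, 0, 0], 0],
    [-1, [1, 0, 0], 0],
    [-1, [0, 0, 0], 0],
  ],
)

```text
time: 6.43
tool_pos: [556.3, 11.2, 71.3]
tcp_rot: [180.0, -0.0, 112.9]
ft_force: [-0.6, -0.5, 0.4]
finger_gap: -0.2
grip_force: 0.0
```

Request:
play_rows(
  increments=[
    [-1, [0, 0, 2], 0],
    [-1, [0, 0, 2], 0],
    [-1, [0, 0, 1], 0],
    [-1, [0, 0, 0], 0],
  ],
)

```text
time: 6.77
tool_pos: [556.1, 11.0, 65.8]
tcp_rot: [-180.0, -0.0, 112.9]
ft_force: [0.4, 0.6, -0.0]
finger_gap: 0.0
grip_force: 0.0
```

Request:
play_rows(
  increments=[
    [-1, [0, 0, 1], 0],
    [-1, [0, 0, 1], 0],
    [-1, [0, 0, 1], 0],
    [-1, [0, 0, 0], 0],
  ],
)

```text
time: 7.1
tool_pos: [556.5, 10.7, 63.5]
tcp_rot: [180.0, 0.0, 112.9]
ft_force: [-2.2, -1.9, 4.1]
finger_gap: 0.2
grip_force: 2.1
```

Request:
play_rows(
  increments=[
    [-1, [0, 0, 1], 0],
    [-1, [0, 0, 0], 0],
  ],
)

```text
time: 7.27
tool_pos: [556.6, 10.7, 62.5]
tcp_rot: [180.0, 0.0, 112.9]
ft_force: [-1.5, -3.6, 5.1]
finger_gap: 0.1
grip_force: 2.5
```

Request:
play_rows(
  increments=[
    [-1, [0, 0, 1], 0],
    [-1, [0, 0, 0], 0],
  ],
)

```text
time: 7.43
tool_pos: [556.6, 10.8, 61.4]
tcp_rot: [180.0, 0.0, 112.9]
ft_force: [-1.3, -3.6, 4.4]
finger_gap: 0.1
grip_force: 2.7
```

Request:
play_rows(
  increments=[
    [-1, [0, 0, 1], 0],
    [-1, [0, 0, 0], 0],
  ],
)

```text
time: 7.6
tool_pos: [556.5, 10.9, 60.3]
tcp_rot: [180.0, 0.0, 112.9]
ft_force: [-0.8, -3.1, 5.0]
finger_gap: 0.1
grip_force: 2.8
```

Request:
play_rows(
  increments=[
    [-1, [0, 0, 1], 0],
    [-1, [0, 0, 0], 0],
  ],
)

```text
time: 7.77
tool_pos: [556.5, 11.0, 59.4]
tcp_rot: [180.0, 0.0, 112.9]
ft_force: [-1.3, -3.1, 5.6]
finger_gap: 0.2
grip_force: 3.0
```

Request:
play_rows(
  increments=[
    [-1, [0, 0, 1], 0],
    [-1, [0, 0, 0], 0],
  ],
)

```text
time: 7.93
tool_pos: [556.6, 10.9, 58.5]
tcp_rot: [180.0, 0.0, 112.9]
ft_force: [-1.3, -1.8, 5.4]
finger_gap: -0.1
grip_force: 3.1
```

```bash
python3 - <<'E'
from h import *
s=snapshot("scene"); save(s,"s2")
for q in ("thumb_plate","push_face"): print(q,[(np.round(W(s,d["xyz"]),1).tolist(),round(d["p"],2)) for d in pinpoint(q,s)[:1]])
M=np.linalg.inv(np.array(s["world_from_camera"]));p=M[:3,:3]@[556,11,70]+M[:3,3]
K=np.array(s["intrinsics"]);u=K@(p/p[2]);print(u)
x,y=int(u[0])-50,int(u[1])-40
c=cv2.imread("pics/s2.png")[y:y+80,x:x+100];cv2.imwrite("pics/s2c.png",cv2.resize(c,None,fx=7,fy=7,interpolation=2))
print([np.round(sense()[k],2) for k in("tool_pos","ft_force","wrist_torque")])
E
```

```text
thumb_plate [([564.0, 8.6, 50.3], 0.52)]
push_face [([554.5, 25.5, 85.5], 0.78)]
[288.62456315 169.48480391   1.        ]
[array([556.53,  10.92,  58.55]), array([-1.05, -4.07,  5.88]), array([-0.52,  0.33,  0.04])]
```

View pics/s2c.png

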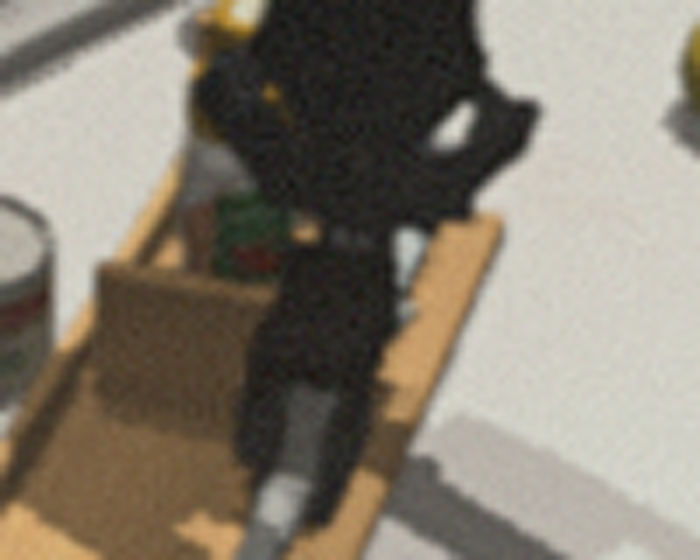

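The scene crop shows the fingers right behind the hood (about (340,240)) and pressing down, with the jars untouched. The force is springy, so the plate is down, at roughly 0.2-0.25 rad. Next I push gently.

Request:
play_rows(
  increments=[
    [-1, [1.5, 0, 0], 0],
    [-1, [1.5, 0, 0], 0],
    [-1, [1.5, 0, 0], 0],
    [-1, [1.5, 0, 0], 0],
    [-1, [0, 0, 0], 0],
  ],
)

```text
time: 8.5
tool_pos: [554.1, 16.7, 58.5]
tcp_rot: [180.0, 0.0, 112.9]
ft_force: [-2.0, -2.5, 5.8]
finger_gap: -0.0
grip_force: 3.0
```

Request:
play_rows(
  increments=[
    [-1, [2, 0, 0], 0],
    [-1, [2, 0, 0], 0],
    [-1, [2, 0, 0], 0],
    [-1, [2, 0, 0], 0],
    [-1, [2, 0, 0], 0],
    [-1, [0, 0, 0], 0],
  ],
)

```text
time: 9.0
tool_pos: [550.2, 26.0, 58.5]
tcp_rot: [180.0, -0.0, 112.9]
ft_force: [-2.1, -2.3, 5.8]
finger_gap: -0.0
grip_force: 3.0
```

Request:
play_rows(
  increments=[
    [-1, [4, 0, 0], 0],
    [-1, [4, 0, 0], 0],
    [-1, [4, 0, 0], 0],
    [-1, [4, 0, 0], 0],
    [-1, [4, 0, 0], 0],
    [-1, [4, 0, 0], 0],
    [-1, [4, 0, 0], 0],
    [-1, [4, 0, 0], 0],
    [-1, [4, 0, 0], 0],
    [-1, [4, 0, 0], 0],
    [-1, [4, 0, 0], 0],
    [-1, [0, 0, 0], 0],
  ],
)

```text
time: 10.0
tool_pos: [532.8, 66.9, 58.5]
tcp_rot: [-180.0, -0.0, 112.9]
ft_force: [-2.0, -0.6, 6.4]
finger_gap: 0.0
grip_force: 3.1
```

```bash
python3 - <<'E'
from h import *
for n in ("top","scene"):
    s=snapshot(n); save(s,n+"3")
    for q in ("thumb_plate","push_face"): print(q,[(np.round(W(s,d["xyz"]),1).tolist(),round(d["p"],2)) for d in pinpoint(q,s)[:1]])
E
```

```text
thumb_plate []
push_face []
thumb_plate [([535.7, 60.4, 52.2], 0.58)]
push_face [([529.7, 82.2, 89.4], 0.89)]
```

Request:
play_rows(
  increments=[
    [-1, [4, 0, 0], 0],
    [-1, [4, 0, 0], 0],
    [-1, [4, 0, 0], 0],
    [-1, [4, 0, 0], 0],
    [-1, [4, 0, 0], 0],
    [-1, [4, 0, 0], 0],
    [-1, [4, 0, 0], 0],
    [-1, [4, 0, 0], 0],
    [-1, [0, 0, 0], 0],
  ],
)

```text
time: 11.05
tool_pos: [520.3, 96.4, 58.4]
tcp_rot: [-180.0, -0.0, 112.9]
ft_force: [-4.3, -1.5, 6.5]
finger_gap: -0.0
grip_force: 3.2
```

Request:
play_rows(
  increments=[
    [-1, [2, 0, 0], 0],
    [-1, [2, 0, 0], 0],
    [-1, [2, 0, 0], 0],
    [-1, [2, 0, 0], 0],
    [-1, [2, 0, 0], 0],
    [-1, [0, 0, 0], 0],
  ],
)

```text
time: 11.55
tool_pos: [516.5, 105.3, 58.4]
tcp_rot: [-180.0, -0.0, 112.9]
ft_force: [-2.7, -2.9, 6.8]
finger_gap: -0.1
grip_force: 3.4
```

Request:
play_rows(
  increments=[
    [-1, [2, 0, 0], 0],
    [-1, [2, 0, 0], 0],
    [-1, [2, 0, 0], 0],
    [-1, [0, 0, 0], 0],
  ],
)

```text
time: 11.88
tool_pos: [514.1, 110.8, 58.4]
tcp_rot: [-180.0, -0.0, 112.9]
ft_force: [-3.4, -2.9, 7.2]
finger_gap: -0.1
grip_force: 3.4
```

Request:
play_rows(
  increments=[
    [-1, [2, 0, 0], 0],
    [-1, [2, 0, 0], 0],
    [-1, [2, 0, 0], 0],
    [-1, [0, 0, 0], 0],
  ],
)

```text
time: 12.22
tool_pos: [511.8, 116.3, 58.5]
tcp_rot: [-180.0, -0.0, 112.9]
ft_force: [-2.9, -2.8, 8.1]
finger_gap: 0.1
grip_force: 3.5
```

```bash
python3 - <<'E'
from h import *
for n in ("top","scene"):
    s=snapshot(n); save(s,n+"4")
    for q in ("thumb_plate","push_face"): print(q,[(np.round(W(s,d["xyz"]),1).tolist(),round(d["p"],2)) for d in pinpoint(q,s)[:1]])
a=cv2.imread("pics/scene4.png")[110:250,210:340];b=cv2.imread("pics/top4.png")[100:240,190:320]
cv2.imwrite("pics/c4.png",cv2.resize(np.hstack([a,b]),None,fx=3,fy=3,interpolation=2))
E
```

```text
thumb_plate []
push_face []
thumb_plate [([516.3, 109.4, 47.9], 0.4)]
push_face [([505.3, 128.4, 86.1], 0.71)]
```

View pics/c4.png

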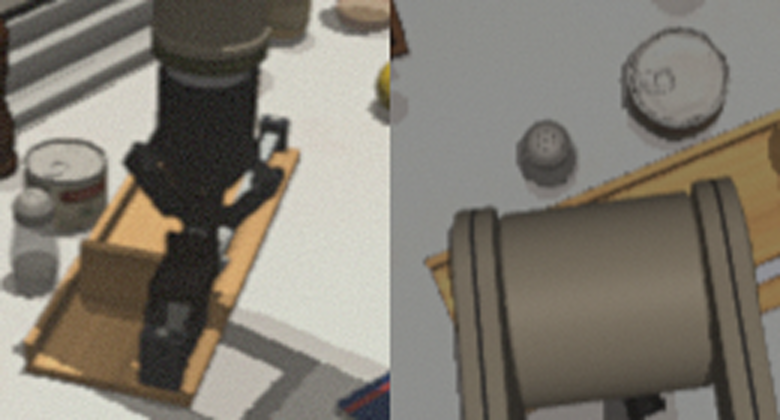

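The crop shows the hood almost at the end block, at about (175,340) on the left. I'll ease off 1 mm as the tip slides towards the face and push on to the hard stop.

Request:
play_rows(
  increments=[
    [-1, [1.5, 0, -1], 0],
    [-1, [1.5, 0, 0], 0],
    [-1, [0, 0, 0], 0],
  ],
)

```text
time: 12.77
tool_pos: [510.6, 119.0, 59.3]
tcp_rot: [-180.0, -0.0, 112.9]
ft_force: [-1.9, -3.1, 5.7]
finger_gap: 0.4
grip_force: 2.9
```

Request:
play_rows(
  increments=[
    [-1, [1.5, 0, 0], 0],
    [-1, [1.5, 0, 0], 0],
    [-1, [0, 0, 0], 0],
  ],
)

```text
time: 13.02
tool_pos: [509.5, 121.8, 59.3]
tcp_rot: [-180.0, -0.0, 112.9]
ft_force: [-2.0, -3.3, 5.8]
finger_gap: 0.1
grip_force: 2.9
```

Request:
play_rows(
  increments=[
    [-1, [1, 0, 0], 0],
    [-1, [1, 0, 0], 0],
    [-1, [0, 0, 0], 0],
  ],
)

```text
time: 13.27
tool_pos: [508.7, 123.5, 59.3]
tcp_rot: [-180.0, -0.0, 112.9]
ft_force: [-2.2, -2.9, 5.4]
finger_gap: 0.1
grip_force: 2.9
```

Request:
play_rows(
  increments=[
    [-1, [1, 0, 0], 0],
    [-1, [1, 0, 0], 0],
    [-1, [1, 0, 0], 0],
    [-1, [0, 0, 0], 0],
  ],
)

```text
time: 13.6
tool_pos: [508.1, 125.8, 59.6]
tcp_rot: [180.0, 0.1, 112.9]
ft_force: [0.0, -5.5, 5.6]
finger_gap: -0.3
grip_force: 3.4
```

Request:
play_rows(
  increments=[
    [-1, [1, 0, 0], 0],
    [-1, [1, 0, 0], 0],
    [-1, [1, 0, 0], 0],
    [-1, [0, 0, 0], 0],
  ],
)

```text
time: 13.93
tool_pos: [507.6, 128.9, 60.0]
tcp_rot: [179.9, 0.1, 112.9]
ft_force: [1.4, -5.2, 5.6]
finger_gap: 0.1
grip_force: 3.1
```

Request:
play_rows(
  increments=[
    [-1, [1, 0, 0], 0],
    [-1, [1, 0, 0], 0],
    [-1, [0, 0, 0], 0],
  ],
)

```text
time: 14.18
tool_pos: [507.3, 129.6, 60.0]
tcp_rot: [179.9, 0.2, 112.9]
ft_force: [4.0, -9.8, 3.7]
finger_gap: 0.3
grip_force: 7.0
```

```bash
python3 - <<'E'
from h import *
for n in ("wrist","scene"):
    s=snapshot(n); save(s,n+"5")
    for q in ("thumb_plate","push_face"): print(q,[(np.round(W(s,d["xyz"]),1).tolist(),round(d["p"],2)) for d in pinpoint(q,s)[:1]])
b=cv2.resize(cv2.imread("pics/scene5.png")[170:260,220:310],(384,384),interpolation=2)
cv2.imwrite("pics/c5.png",cv2.resize(np.hstack([cv2.imread("pics/wrist5.png"),b]),None,fx=.89,fy=.89))
print([np.round(sense()[k],2) for k in("tool_pos","ft_force")])
E
```

```text
thumb_plate []
push_face [([499.3, 135.6, 79.9], 0.71)]
thumb_plate [([704.7, 69.3, 2.7], 0.55)]
push_face [([504.7, 142.3, 86.9], 0.95)]
[array([507.32, 129.58,  60.02]), array([ 3.62, -9.75,  5.42])]
```

View pics/c5.png

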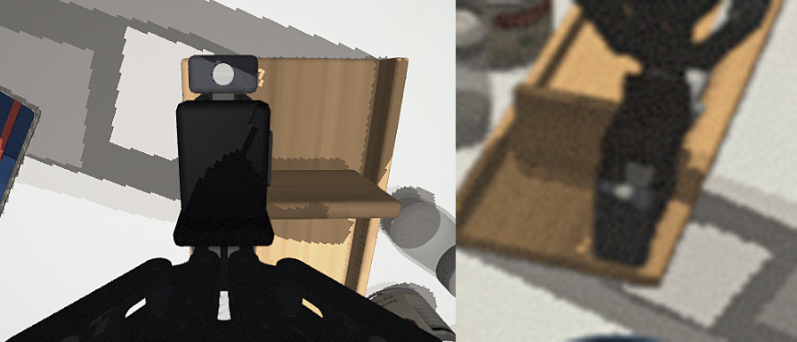

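The wrist view shows the hood's far edge at row ~100 and the end block at rows 55-93, so there is almost no gap. The push force is now rising. I'll test whether this is the hard stop.

Request:
play_rows(
  increments=[
    [-1, [1, 0, 0.5], 0],
    [-1, [1, 0, 0], 0],
    [-1, [0, 0, 0], 0],
  ],
)

```text
time: 14.73
tool_pos: [507.4, 129.6, 60.1]
tcp_rot: [179.9, 0.3, 112.8]
ft_force: [5.1, -19.2, 8.4]
finger_gap: 0.1
grip_force: 12.1
```

Request:
play_rows(
  increments=[
    [-1, [1, 0, 0], 0],
    [-1, [1, 0, 0], 0],
    [-1, [0, 0, 0], 0],
  ],
)

```text
time: 14.98
tool_pos: [507.3, 129.7, 60.1]
tcp_rot: [179.9, 0.5, 112.8]
ft_force: [8.5, -28.9, 6.2]
finger_gap: 0.4
grip_force: 17.4
```

```bash
python3 - <<'E'
from h import *
s=snapshot("scene")
K=np.array(s["intrinsics"])
# start picture geometry: hood far end and block faces along bar from top0
t=snapshot("top"); M=np.array(t["world_from_camera"]);K=np.array(t["intrinsics"])
def ray(u,v,z):
    p=cv2.undistortPoints(np.array([[[u,v]]],float),K,np.array([t["k1"],0,0,0.]))[0,0]
    d=M[:3,:3]@[p[0],p[1],1]; return (M[:3,3]+d*(z-M[2,3])/d[2])[:2]
a=np.array([-.391,.92])
for n,u,v,z in (("hoodfar",350,413,90),("hoodfar low",350,413,60),("blocknear",133,507,57),("face",455,372,95),("boardend",75,457,12),("plateend",720,130,85)): print(n,ray(195+u/4,100+v/4,z)@a)
for q in ("push_face","rack"): print(q,[(W(s,d["xyz"])@[*a,0]).round(1) for d in pinpoint(q,s)[:1]])
E
```

```text
hoodfar -135.26852935829586
hoodfar low -136.80561468634392
blocknear -9.243998182553439
face -193.8328899434519
boardend 13.34871807393941
plateend -376.2345818114155
push_face [np.float64(-67.5)]
rack [np.float64(-178.5)]
```

That is the hard stop: the tool did not move at 30 N, and the face has travelled about 126 mm, which equals the initial gap from hood to block. I'll relieve most of the push and lift straight up.

Request:
play_rows(
  increments=[
    [-1, [-2, 0, 0], 0],
    [-1, [-2, 0, 0], 0],
    [-1, [0, 0, -2], 0],
    [-1, [0, 0, -3], 0],
    [-1, [0, 0, -4], 0],
    [-1, [0, 0, -5], 0],
    [-1, [0, 0, 0], 0],
  ],
)

```text
time: 15.77
tool_pos: [506.0, 129.1, 72.4]
tcp_rot: [-179.9, 0.1, 112.8]
ft_force: [1.3, -11.2, 1.8]
finger_gap: 0.1
grip_force: 5.4
```

Request:
play_rows(
  increments=[
    [-1, [-3, 0, -5], 0],
    [-1, [-2, 0, -15], 0],
    [-1, [0, 0, -25], 0],
    [-1, [0, 0, -30], 0],
    [-1, [-20, 0, -30], 0],
    [-1, [-30, 0, -20], 0],
    [-1, [-30, 0, 0], 0],
    [-1, [-30, 0, 0], 0],
    [-1, [-30, 0, 0], 0],
    [-1, [-30, 0, 0], 0],
    [-1, [0, 0, 0], 0],
  ],
)

```text
time: 16.68
tool_pos: [575.1, -34.5, 197.5]
tcp_rot: [180.0, 0.1, 112.7]
ft_force: [0.7, 0.9, -0.4]
finger_gap: -0.1
grip_force: 0.0
```

```bash
python3 - <<'E'
from h import *
a=np.array([-.391,.92,0])
for n in ("top","scene"):
    s=snapshot(n); save(s,n+"6")
    for q in ("push_face","thumb_plate","spice_end","spice_near","salt","tin","blue_dish"):
        r=[W(s,d["xyz"]) for d in pinpoint(q,s)[:1]]; print(q,[(x.round(),(x@a).round(1)) for x in r])
b=cv2.imread("pics/scene6.png")[90:280,190:350]; c=cv2.imread("pics/top6.png")[90:280,190:400]
cv2.imwrite("pics/c6.png",cv2.resize(np.hstack([b,c]),None,fx=2.1,fy=2.1,interpolation=2))
print(sense()["time"])
E
```

```text
push_face [(array([704.,  65.,   1.]), np.float64(-215.6))]
thumb_plate [(array([514., 116.,  65.]), np.float64(-94.1))]
spice_end []
spice_near [(array([649., -29.,  16.]), np.float64(-280.5))]
salt [(array([651., 165.,   1.]), np.float64(-102.3))]
tin [(array([705.,  69.,  -0.]), np.float64(-212.7))]
blue_dish [(array([370., 337.,   3.]), np.float64(165.1))]
push_face [(array([500., 140.,  85.]), np.float64(-66.7))]
thumb_plate [(array([511., 120.,  61.]), np.float64(-89.2))]
spice_end [(array([674., -80.,  13.]), np.float64(-336.9))]
spice_near [(array([649., -35.,   9.]), np.float64(-285.6))]
salt [(array([651., 167.,   1.]), np.float64(-101.1))]
tin [(array([704.,  68.,   3.]), np.float64(-212.6))]
blue_dish [(array([365., 332.,  -2.]), np.float64(162.4))]
17.4833
```

View pics/c6.png

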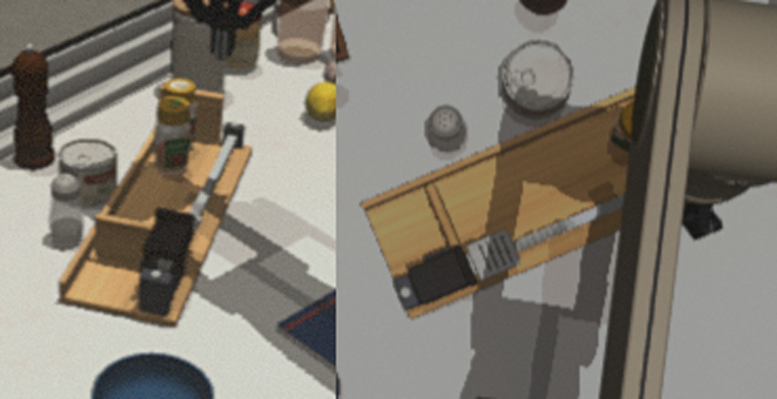

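The hood at (440,280) is flush against the end block at (405,293). The plate has sprung back to about 61-65 mm, and the jars, salt, tin and dish stand where they were. The gripper is clear of everything, so I'm handing in.

```bash
python3 -c "
from bench import *
print(hand_in())"
```

```text
the job is handed in; nothing more can be done
None
```

The stop is pushed fully home against the end block with the release sprung back up, the jars, salt shaker, tin and dish are where they stood, and the job is handed in; the hand-in call gave no verdict.

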